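# Unlatch the test-pen gate and hold it ajar

### The arm

A 7-joint arm with a two-finger parallel gripper is mounted at the origin on the work surface. World frame = base frame: x ahead of the robot, y to its left, z up, the work surface at z = 0. Lengths are in m, angles in rad, forces in N, time in s.
With the tool pointing down it reaches from about 0.4 to 0.875 m from the base axis. Payload 4.4 kg.
Tool frame: the origin (TCP) lies between the finger pads; the fingertips stand bot.nose_length ahead of it and the grasp point (between the pads) lies 5 mm behind it (bot.nose_length is the distance from the TCP to the fingertips, in m); z points along the fingers, y is the line along which they close (so a half turn about z gives the same grasp; the last joint's range is limited). The gripper opens to 85 mm and grips with 20 to 120 N. Pads are 22 mm wide; open, the fingers measure 114 mm over their backs; the gripper's body (76 mm by 85 mm) begins 54 mm behind the grasp point. The pads swing forward as they close: fully open they stand 13 mm farther back than shut.
Start: joints at [-1.254, 0.628, 0.038, 1.517, -0.027, 0.996, -0.02], TCP at [0.243, 0.603, 0.245] pointing down, gripper open.
Joint ranges: [-3.06, 3.06], [-0.37, 2.12], [-1.25, 1.32], [0.18, 2.47], [-1.1, 4.24], [0.23, 1.98], [-2.94, 2.94]. Speed limits (rad/s): [2.57, 2.57, 3.14, 3.14, 3.14, 3.14, 3.14].

### API

Orientations are given as [roll, pitch, yaw] about the fixed x, y, z axes, in that order (R = Rz(yaw) Ry(pitch) Rx(roll)).
In Python, from cell import bot gives the robot as it stands. The module is installed in compiled form; this text tells all that it offers.
- The arm moves only by the shell command python3 -m handwheel 'ROWS' [OPENING] [FORCE]. ROWS is a JSON object of lists of equal length, an entry for each row: "xyz": the shift along the world's x, y, z in m, a list of three; "yaw": the turn about the world's z in rad. A call has 1 to 5 rows; each row is the pose to reach, as a shift and turn from the pose commanded when the call began; what a row does not reach only later rows make up. A row lasts 1/12 s, in which the tool goes at most 41.7 mm and 7.16 degrees, less where a joint would pass 70% of its speed; a pose out of reach is approached as far as the arm can. A call with a gripper value outside its range is refused whole. OPENING is the opening, from 0 (shut) to 1 (fully open), set as the call begins (- or left out, the last holds). The fingers move at their own pace and stop on an object; FORCE is the grip in N (left out, the last holds). Time passes only in rows, so rows that repeat a pose let the fingers close. It gives the time, the measured TCP pose, the force, the opening and the grip force at its end, in the units of the state.
- bot.observe(): the state, without advancing time (a new reading comes with each control period).
- bot.get_image(name): name is "scene" or "top"; returns a dict with "img" (400x640x3 uint8, red, green, blue), "range_z" (400x640 float32, m along the optical axis (not along the pixel's ray), 0 where there is no reading), "vfov" (degrees; the focal length in pixels is half the picture's height over the tangent of half this angle, whatever the lens; pixels are square), "cx", "cy" (the principal point, pixels), "extrinsics" (4x4, takes a point from camera to world coordinates). Camera axes: x right, y up, looking along -z (the intrinsics and any distortion apply to the point x, -y, -z); pixel columns grow to the right and rows downward; lengths in m; the calibration is good to about 2 mm. A picture is of the moment at which its call begins.
- bot.finish_job(): hands the job in; it is judged then, once.
The state is a dict: "time_s": time; "joint_positions": joint angles; "joint_velocities": joint speeds; "effort": joint torques, N m; "eef_pos": TCP position; "ee_rot": TCP orientation; "contact_force": force on the tool from outside, world axes, zero at the start; "moment": the same for the moment, N m; "width": finger opening in m; "gripper_force": force on a finger pad.
Only numpy, scipy, OpenCV 4.12 (cv2) and the standard library are available. Lean on these libraries where they do the work, as an engineer would, in place of code of your own. Each camera call takes 0.05 s, during which the arm holds its last target. There are 200 camera calls.

### The job

Open the guard gate of the board test pen: draw the lock pin up out of its bore and park it upright in the notch of the small stand, hanging by its collar. Then lift the sagging bolt by its knob so that its toe clears the keeper's bent-up lip, pull it back out of the keeper and swing the gate towards the robot until its free edge stands ajar by about 10 cm. The closer pulls the gate shut, so finish while still holding it there with the fingers, at rest; do not let go, do not throw the gate wide open and leave the other things on the bench where they are.

Things in the scene. Friction and masses are not known exactly. Their poses are not given: they have to be found in the camera images.
- pen: Board test pen fixed to the bench: dark steel base plate 230 x 380 mm, open top, clear sides, boards and a fan inside (none above 96 mm). Origin on the bench under the closed gate's plane; x points away from the robot side, normal to the closed gate; y along the closed gate towards the hinge (hinge at y = 125 mm, keeper at y = -141 to -177 mm).
- gate_hinge (a point): Point on the gate's vertical hinge axis at the height of the gate's rail top (110 mm above the bench), pen frame (0, 125, 110) mm.
- gate: Guard gate, 0.8 kg, grey aluminium frame with clear panel, 28 mm thick, rail top 110 mm above the bench. Origin on the hinge axis at bench level; closed, its axes are parallel to the pen's; the leaf runs along its -y to 243 mm; the axes turn with it. Two guide loops on the rail, 22 mm wide, up to 149 mm above the bench, at y = -130 to -139 and -213 to -227 mm.
- gate_angle (a joint): Gate opening in rad, 0 closed, grows as the free edge swings towards the robot (-x of the pen; clockwise seen from above), stop at 1.2. A spring closer pulls it shut with 0.25 N m when closed, 0.45 N m at 0.4 rad. 10 cm at the free edge is 0.42 rad.
- gate_edge (a point): Middle of the gate's rail at its free edge, at rail top; 243 mm from the hinge axis.
- bolt: Steel barrel bolt, about 0.18 kg, rod 12 mm thick lying along the gate's rail on its top, with an upright knob and a toe turned down at its far end. Its axes are parallel to the gate's; its origin is on the gate's hinge axis when joints bolt_draw and bolt_lift are 0, at bench level. It hangs loose and low in its guides.
- bolt_knob (a point): Grip point of the bolt's knob: middle of a vertical round post 12 mm in diameter, free from 18 mm below this point to 18 mm above, where a cap 20 mm in diameter and 8 mm high begins. At rest 145 mm above the bench and 190 mm from the hinge axis. Fingers may close across the gate (along its x).
- bolt_toe (a point): Middle of the underside of the bolt's toe (12 mm across the gate, 10 mm along it), at rest 283 mm from the hinge axis and 103 mm above the bench.
- bolt_draw (a joint): How far the bolt is drawn back towards the hinge (gate's +y), m; at most 4 mm at the start, end stop 34 mm. From 24 mm on the toe is clear of lip and keeper and the gate can swing. About 1 N of friction. The pin in its bore stands behind the bolt's tail and stops it after about 4 mm.
- bolt_lift (a joint): How far the bolt is lifted in its loose guides, m; 0 = sagging (it falls back by its weight), end stop at 18 mm. The toe passes the lip only when lifted more than 9 to 10 mm.
- keeper: Steel keeper, a U-shaped open-topped bracket on the keeper post, fixed to the pen; shares the pen's origin and axes. Its cheeks, 18 mm apart, reach 127 mm above the bench and hold the toe so that the gate cannot swing, even with the bolt lifted fully.
- keeper_lip (a point): Middle of the top edge of the keeper's bent-up lip, 4 mm thick, 112 mm above the bench, 270 mm from the hinge axis, between the cheeks on the gate side of the toe.
- pin: Loose steel lock pin, about 75 g: shank 10 mm in diameter and 50 mm long, then a collar 24 mm in diameter and 4 mm thick, then a round grip 16 mm in diameter and 26 mm long; 80 mm in all. Origin at the tip of the shank, z up along the pin. It starts upright in the bore.
- pin_collar (a point): Centre of the underside of the pin's collar, 50 mm above the tip.
- pin_bore (a point): Mouth of the vertical bore in the gate's rail, 12 mm wide and 24 mm deep, 114 mm from the hinge axis, 110 mm above the bench. The pin stands on its floor, collar underside 26 mm above the mouth.
- stand: Parking stand fixed to the bench on the hinge side of the pen: base 60 mm wide, grey plate 50 mm wide and 8 mm thick with its top 85 mm above the bench, and a notch 15 mm wide through the plate, open to the stand's front (-x) and from above. Origin on the bench under the notch's middle.
- notch (a point): Middle of the notch at the level of the plate's top, 85 mm above the bench. The notch runs along the stand's x from its open mouth 16 mm in front of this point to its end 10 mm behind it. A pin parked here hangs with its collar resting on the plate, shank tip 35 mm above the bench.
- flux_jar: Bystander: amber jar with black lid, 48 mm wide, 55 mm high. Leave alone.
- spool: Bystander: spool 54 mm wide, 30 mm high. Leave alone.
- terminal: Bystander: loose binding post, 24 mm wide, 36 mm high, standing on the bench. Leave alone.
Not all that is in view belongs to the job. There is more than one size of the pin; the one meant has the size given above.

How it is judged:
By the outcome, as a careful person would: the job done as asked, in the order asked, and still so for the second after the job is handed in, while the arm keeps its last pose, push and grip.
It also fails if it takes over 54 s, if anything falls off the work surface, if the arm or the gripper's body presses on something with over 40 N, if the wrist force passes 120 N, or if a joint passes its speed limit or range.

## Working session

There is one attempt and no reset: what is moved stays moved. The work goes in short steps, Python scripts to look and compute and a shell command to move; the robot and the scene stay as the last step left them, time stands still between calls to the robot, and variables do not carry over. Pictures are saved under pics/ and viewed, at most 10 in all, crops included, and the job is handed in when it is done.

```bash
mkdir -p pics; cat > h.py <<'E'
import numpy as np, cv2
from cell import bot
def get(n):
    d=bot.get_image(n); h=d["img"].shape[0]; d["f"]=h/2/np.tan(np.radians(d["vfov"])/2); d["E"]=np.array(d["extrinsics"]); return d
def save(d,p,box=None,s=1):
    im=d["img"][:,:,::-1]
    if box: u0,v0,u1,v1=box; im=im[v0:v1,u0:u1]
    cv2.imwrite("pics/"+p,cv2.resize(im,None,fx=s,fy=s,interpolation=cv2.INTER_CUBIC))
def ray(d,u,v):
    r=np.array([(u-d["cx"])/d["f"],-(v-d["cy"])/d["f"],-1.]); return d["E"][:3,3],d["E"][:3,:3]@r
def onz(d,u,v,z):
    o,r=ray(d,u,v); return o+r*(z-o[2])/r[2]
def pts(d):
    h,w=d["range_z"].shape; u,v=np.meshgrid(np.arange(w),np.arange(h)); z=d["range_z"]
    P=np.stack([(u-d["cx"])/d["f"]*z,-(v-d["cy"])/d["f"]*z,-z],-1)
    return P@d["E"][:3,:3].T+d["E"][:3,3]
E
python3 - <<'E'
from h import *
for n in("scene","top"):
    d=get(n); save(d,n+"0.png"); print(n,d["vfov"],d["cx"],d["cy"],d["E"].round(3).tolist(),[k for k in d])
o=bot.observe(); print(o["eef_pos"],o["ee_rot"],o["contact_force"],o["width"],bot.nose_length)
E
```

```text
scene 42.73258797538444 323.52040833825185 198.38197945112302 [[-0.385, -0.757, 0.528, 1.152], [0.923, -0.325, 0.207, 0.255], [0.015, 0.567, 0.823, 1.053], [0.0, 0.0, 0.0, 1.0]] ['img', 'range_z', 'vfov', 'cx', 'cy', 'extrinsics', 'f', 'E']
top 53.429786684255674 317.0853071879302 195.63943831183627 [[0.018, 0.97, -0.243, 0.36], [-1.0, 0.016, -0.009, 0.039], [-0.005, 0.243, 0.97, 0.981], [0.0, 0.0, 0.0, 1.0]] ['img', 'range_z', 'vfov', 'cx', 'cy', 'extrinsics', 'f', 'E']
[0.24253511 0.6024735  0.24447995] [-3.13988000e+00 -1.58080192e-06  2.75878195e+00] [ 0.56288175 -0.33326757 -0.25429523] 0.08555240483678572 0.014
```

View pics/scene0.png

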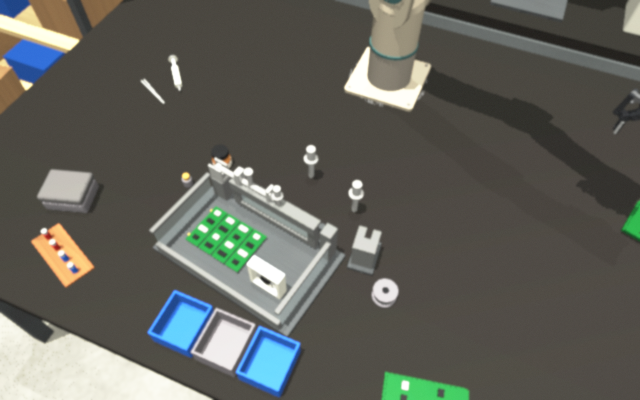

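View pics/top0.png

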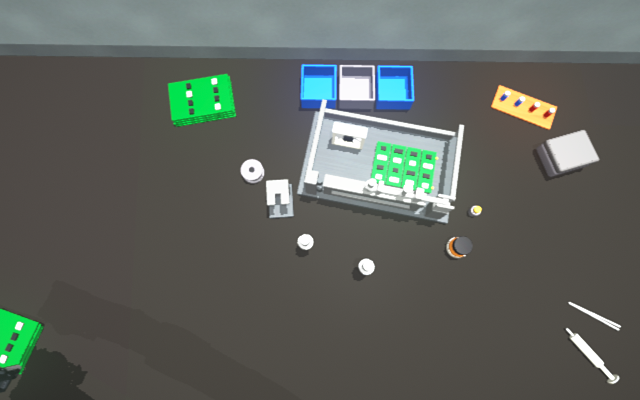

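The two pins standing on the bench, scene (311,160) and (356,195), are not in the bore. The third, at about scene (277,192) / top (372,185), is on the rail. I'll enlarge both views to confirm.

```bash
python3 - <<'E'
from h import *
d=get("scene"); save(d,"s1.png",(140,130,400,320),3)
d2=get("top"); save(d2,"t1.png",(250,100,490,270),3.3)
P=pts(d2)
for v in range(170,216,3):
    print(v,[tuple((P[v,u]*1000).astype(int)) for u in (312,330,345,372,410,440)])
E
```

```text
170 [(np.int64(636), np.int64(60), np.int64(115)), (np.int64(670), np.int64(16), np.int64(12)), (np.int64(671), np.int64(-21), np.int64(10)), (np.int64(671), np.int64(-90), np.int64(13)), (np.int64(669), np.int64(-184), np.int64(26)), (np.int64(675), np.int64(-263), np.int64(11))]
173 [(np.int64(629), np.int64(60), np.int64(116)), (np.int64(661), np.int64(16), np.int64(13)), (np.int64(663), np.int64(-21), np.int64(11)), (np.int64(660), np.int64(-88), np.int64(22)), (np.int64(661), np.int64(-183), np.int64(25)), (np.int64(667), np.int64(-263), np.int64(11))]
176 [(np.int64(622), np.int64(59), np.int64(115)), (np.int64(625), np.int64(18), np.int64(107)), (np.int64(655), np.int64(-21), np.int64(9)), (np.int64(653), np.int64(-89), np.int64(19)), (np.int64(655), np.int64(-184), np.int64(20)), (np.int64(659), np.int64(-263), np.int64(9))]
179 [(np.int64(615), np.int64(59), np.int64(113)), (np.int64(618), np.int64(18), np.int64(106)), (np.int64(618), np.int64(-15), np.int64(108)), (np.int64(602), np.int64(-69), np.int64(164)), (np.int64(647), np.int64(-184), np.int64(19)), (np.int64(650), n
[... 2709 characters left out ...]
0)), (np.int64(572), np.int64(-90), np.int64(1)), (np.int64(568), np.int64(-179), np.int64(29)), (np.int64(554), np.int64(-232), np.int64(95))]
212 [(np.int64(562), np.int64(60), np.int64(0)), (np.int64(562), np.int64(15), np.int64(2)), (np.int64(564), np.int64(-22), np.int64(-1)), (np.int64(565), np.int64(-90), np.int64(-1)), (np.int64(563), np.int64(-182), np.int64(14)), (np.int64(551), np.int64(-237), np.int64(77))]
215 [(np.int64(554), np.int64(60), np.int64(1)), (np.int64(555), np.int64(15), np.int64(-1)), (np.int64(556), np.int64(-22), np.int64(-2)), (np.int64(557), np.int64(-89), np.int64(1)), (np.int64(360), np.int64(39), np.int64(980)), (np.int64(549), np.int64(-245), np.int64(50))]
```

View pics/s1.png

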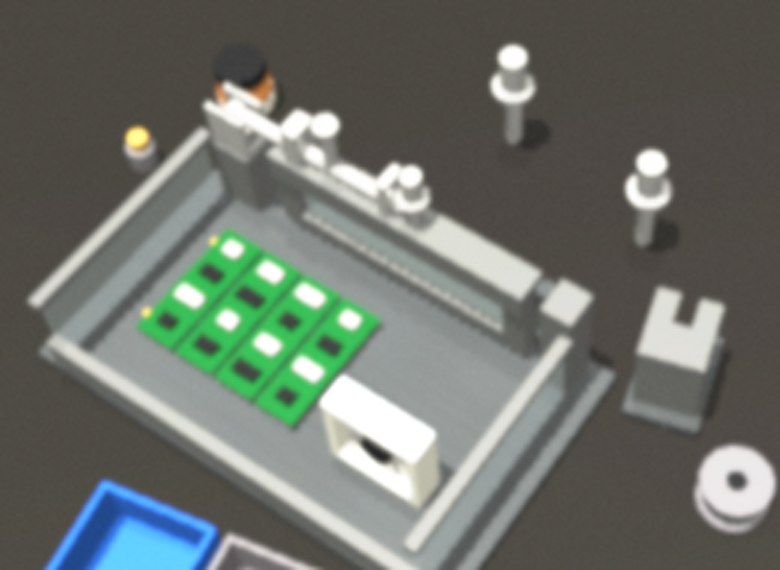

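View pics/t1.png

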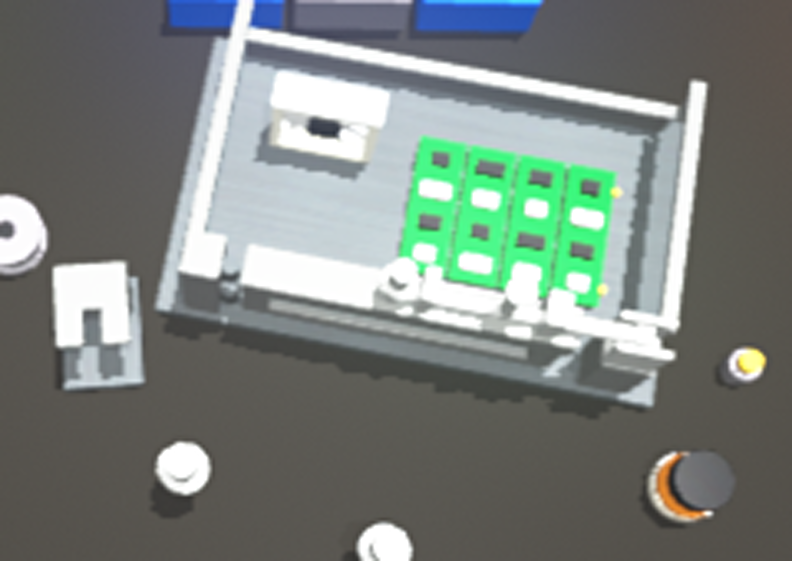

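The enlarged crops show:
- **Pin in the bore:** top view (372,183), measured top at about 164 mm against 166 expected. It stands on the rail next to the hinge-side loop, so it is the one meant.
- **Spares:** the pins at top (306,241) and (366,267) stand on the bench.
- **Knob:** top view (409,187), top at 171 mm as given.
- **Stand:** notch at about top (278,200), with its mouth towards the robot.

Next I'll measure these points.

```bash
python3 - <<'E'
from h import *
for n in("top","scene"):
    d=get(n); P=pts(d); x,y,z=P[...,0],P[...,1],P[...,2]
    def rep(t,m):
        q=P[m]; 
        if len(q)==0: print(n,t,0);return
        c,s,a=cv2.minAreaRect((q[:,:2]*1000).astype(np.float32)); print(n,t,len(q),"mean",(q.mean(0)*1000).round(1),"rect",np.round(c,1),np.round(s,1),round(a,1))
    near=lambda cx,cy,r:np.hypot(x-cx,y-cy)<r
    rep("pin top",(z>.156)&(z<.175)&near(.595,-.069,.022))
    rep("knob top",(z>.163)&(z<.18)&near(.582,-.148,.022))
    r=(z>.104)&(z<.115)&(x>.55)&(x<.65)&(y<.045)&(y>-.05)
    rep("rail",r); 
    q=P[r][:,:2]; print("  rail dir",np.round(np.degrees(np.arctan(np.polyfit(q[:,1],q[:,0],1)[0])),2), np.polyval(np.polyfit(q[:,1],q[:,0],1),[.03,0,-.04]).round(4))
    st=(z>.078)&(z<.092)&(x>.5)&(x<.68)&(y>.08)&(y<.2); rep("plate",st)
    rep("hingepost",(z>.105)&(z<.122)&near(.62,.06,.03))
    for c in((.5,.08),(.5,-.06)):
        rep("spare",(z>.05)&(z<.1)&near(*c,.06))
    rep("pen walls",(z>.09)&(z<.118)&(x>.66))
    rep("base",(z>.006)&(z<.018)&(x>.5)&(x<.9)&(y<.12)&(y>-.35))
d=get("top")
# stand plate mask in px: print white pixels
P=pts(d);z=P[...,2]
sub=(z[170:225,260:298]>.078)&(z[170:225,260:298]<.092)
for r,row in enumerate(sub[::1]): print(170+r,''.join('#' if k else '.' for k in row))
E
```

```text
top pin top 50 mean [596.3 -70.  164.5] rect [597.  -69.8] [15.5 13.9] 44.6
top knob top 69 mean [ 582.5 -144.6  170.1] rect [ 582.7 -144.6] [18.1 17.1] 1.2
top rail 485 mean [608.1  -7.1 109.5] rect [609.2  -3.9] [98.6 29.4] 79.1
  rail dir 9.51 [0.6143 0.6093 0.6026]
top plate 461 mean [594.4 140.2  84.6] rect [592.4 139.9] [59.5 50.4] 5.6
top hingepost 195 mean [619.5  57.5 113.7] rect [619.9  52.1] [44.1 30.7] 80.7
top spare 90 mean [474.8  71.4  76.4] rect [479.4  72.5] [32.3 30.1] 3.5
top spare 4 mean [440.9 -66.2  75.3] rect [440.9 -66.3] [0.2 6.8] 1.4
top pen walls 799 mean [735.7 -65.1  93.6] rect [ 712.2 -116.4] [346.6 167.7] 79.6
top base 6132 mean [703.2 -85.4  11.7] rect [ 712.  -125.4] [468.  384.2] 84.3
scene pin top 54 mean [600.4 -69.6 164. ] rect [598.9 -69.9] [14.8 14.7] 69.1
scene knob top 65 mean [ 585.9 -144.3  170.2] rect [ 585.4 -145.1] [20.  18.5] 3.9
scene rail 493 mean [611.5  -5.2 110. ] rect [611.1  -3.2] [98.2 31.2] 79.8
  rail dir 9.59 [0.6175 0.6124 0.6056]
scene plate 499 mean [598.2 140.3  84.9] rect [594.  139.8] [61.5 50. ] 4.8
scene hingepost 233 
[... 2044 characters left out ...]
............
209 ......................................
210 ......................................
211 ......................................
212 ......................................
213 ......................................
214 ......................................
215 ......................................
216 ......................................
217 ......................................
218 ......................................
219 ......................................
220 ......................................
221 ......................................
222 ......................................
223 ......................................
224 ......................................
```

```bash
R='{"xyz":[[0.018,-0.034,0],[0.036,-0.067,0],[0.053,-0.101,0],[0.071,-0.134,0],[0.089,-0.168,0]],"yaw":[-0.069,-0.137,-0.206,-0.274,-0.3425]}'
python3 -m handwheel '{"xyz":[[0.018,-0.034,0],[0.036,-0.067,0],[0.053,-0.101,0],[0.071,-0.134,0],[0.089,-0.168,0]],"yaw":[-0.069,-0.137,-0.206,-0.274,-0.3425]}' 1 40
python3 - <<'E'
from h import *
d=get("top"); 
for u,v in((277.9,195),(278.2,198.5),(278.5,202),(277.9,193.5),(278.6,203.8)): print(u,v,onz(d,u,v,.085).round(4))
d=get("scene"); P=pts(d); z=P[...,2]; m=(z>.078)&(z<.092)&(P[...,0]>.5)&(P[...,0]<.68)&(P[...,1]>.08)&(P[...,1]<.2)
vs,us=np.where(m); print(vs.min(),us.min())
for v in range(vs.min(),vs.max()+1): print(v,''.join('#' if k else '.' for k in m[v,us.min():us.max()+1]))
E
```

```text
time_s: 0.77
eef_pos: [0.3323, 0.4335, 0.2455]
ee_rot: [3.141, -0.0, 2.413]
contact_force: [1.1, 0.7, 0.6]
width: 0.0857
gripper_force: 0.0
277.9 195 [0.5841 0.139  0.085 ]
278.2 198.5 [0.5757 0.1379 0.085 ]
278.5 202 [0.5674 0.1369 0.085 ]
277.9 193.5 [0.5877 0.1391 0.085 ]
278.6 203.8 [0.5632 0.1365 0.085 ]
226 352
226 .......###...................
227 .......######................
228 ........#######..............
229 ......#########..............
230 ......#########.......##.....
231 ......########.......#######.
232 .....#########.......########
233 .....#########.......########
234 .....########.......#########
235 ....#########.......#########
236 ....########........########.
237 ....########.......#########.
238 ...############....###.#####.
239 ...########################..
240 ...########################..
241 ..#########################..
242 ..########################...
243 ..########################...
244 .#########################...
245 .########################....
246 .########################....
247 #########################....
248 #########################....
249 ########################.....
250 .#....##################.....
251 .........###############.....
252 ...........#.##########......
253 .............##..######......
254 ...................####......
255 ...................#.........
```

```bash
for i in 1 2 3; do python3 -m handwheel '{"xyz":[[0.018,-0.034,0],[0.036,-0.067,0],[0.053,-0.101,0],[0.071,-0.134,0],[0.089,-0.168,0]],"yaw":[-0.069,-0.137,-0.206,-0.274,-0.3425]}' >/dev/null; done
python3 -m handwheel '{"xyz":[[0,0,0],[0,0,0]],"yaw":[0,0]}'
python3 - <<'E'
from h import *
d=get("scene"); save(d,"s2.png",(200,100,360,260),3.5)
o=bot.observe(); print(o["joint_positions"].round(2) if hasattr(o["joint_positions"],'round') else o["joint_positions"])
E
```

```text
time_s: 2.28
eef_pos: [0.5993, -0.0717, 0.2451]
ee_rot: [3.141, 0.001, 1.385]
contact_force: [0.4, 0.7, 0.1]
width: 0.0851
gripper_force: 0.0
[-0.2   0.59  0.43  1.66 -0.29  0.95  0.16]
```

View pics/s2.png

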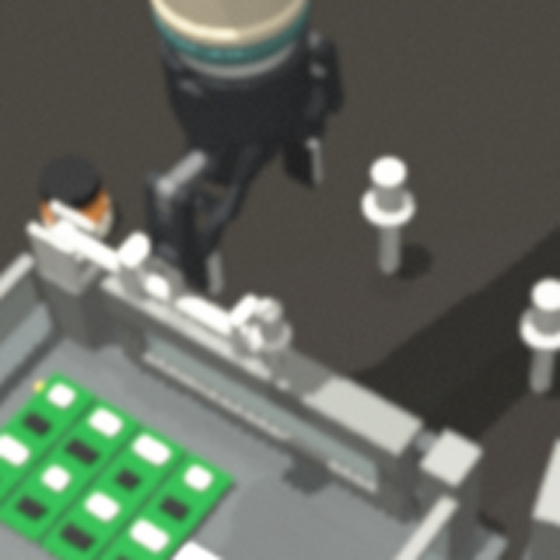

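The gripper stands above the rail. The pin is at crop (270,325) and the finger tips, higher up, straddle the rail line at crop (205,285) and (318,180). Now I'll descend and grip.

```bash
python3 -m handwheel '{"xyz":[[-0.001,0.0015,-0.018],[-0.001,0.0015,-0.036],[-0.001,0.0015,-0.054],[-0.001,0.0015,-0.072],[-0.001,0.0015,-0.088]],"yaw":[0,0,0,0,0]}' 0.6 40
python3 -m handwheel '{"xyz":[[0,0,0],[0,0,0],[0,0,0]],"yaw":[0,0,0]}'
python3 -m handwheel '{"xyz":[[0,0,0],[0,0,0],[0,0,0],[0,0,0],[0,0,0]],"yaw":[0,0,0,0,0]}' 0 40
python3 -m handwheel '{"xyz":[[0,0,0],[0,0,0],[0,0,0]],"yaw":[0,0,0]}'
```

```text
time_s: 2.75
eef_pos: [0.5972, -0.0645, 0.1563]
ee_rot: [-3.14, -0.002, 1.393]
contact_force: [-0.7, 0.1, 0.5]
width: 0.0514
gripper_force: 0.0
time_s: 3.0
eef_pos: [0.5983, -0.0664, 0.1583]
ee_rot: [3.14, -0.001, 1.391]
contact_force: [-0.1, 0.0, 0.7]
width: 0.0508
gripper_force: 0.0
time_s: 3.42
eef_pos: [0.5983, -0.0676, 0.1582]
ee_rot: [3.14, -0.0, 1.389]
contact_force: [-1.1, 0.0, 5.4]
width: 0.0144
gripper_force: 39.0
time_s: 3.67
eef_pos: [0.5983, -0.0676, 0.1582]
ee_rot: [3.14, -0.0, 1.389]
contact_force: [0.3, 0.6, 6.3]
width: 0.0145
gripper_force: 39.1
```

```bash
python3 -m handwheel '{"xyz":[[0,0,0.008],[0,0,0.02],[0,0,0.035],[0,0,0.052],[0,0,0.07]],"yaw":[0,0,0,0,0]}'
python3 -m handwheel '{"xyz":[[0,0,0.01],[0,0,0.01],[0,0,0.01],[0,0,0.01]],"yaw":[0,0,0,0]}'
python3 - <<'E'
from h import *
d=get("scene"); save(d,"s3.png",(200,100,360,260),3.5)
E
```

```text
time_s: 4.08
eef_pos: [0.5972, -0.0675, 0.2284]
ee_rot: [-3.14, 0.0, 1.389]
contact_force: [-0.1, 0.2, -0.5]
width: 0.0141
gripper_force: 39.1
time_s: 4.42
eef_pos: [0.5971, -0.0672, 0.2365]
ee_rot: [-3.14, -0.0, 1.389]
contact_force: [-0.3, 0.1, -1.0]
width: 0.0145
gripper_force: 39.2
```

View pics/s3.png

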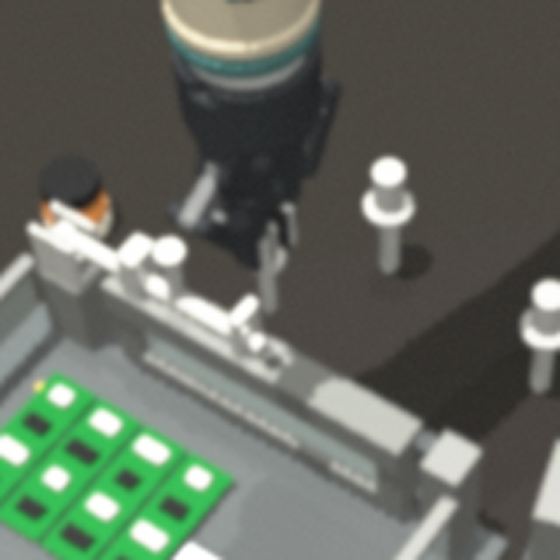

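The pin is drawn and hangs from the fingers, shank at crop (268,265–310), and the bore at (275,350) is empty. I'll check its tilt and offset from the TCP.

```bash
python3 - <<'E'
from h import *
d=get("scene"); P=pts(d)[160:195,268:286]
q=P.reshape(-1,3); m=(q[:,2]>.15)&(q[:,2]<.235)&(np.hypot(q[:,0]-.6,q[:,1]+.067)<.03); q=q[m]
for a in np.arange(.15,.235,.01):
    s=q[(q[:,2]>=a)&(q[:,2]<a+.01)]
    if len(s): print(round(a,3),len(s),s.mean(0).round(4),s.min(0).round(4),s.max(0).round(4))
E
```

```text
0.15 11 [ 0.5934 -0.0893  0.1509] [ 0.5854 -0.0934  0.1501] [ 0.6011 -0.0841  0.1515]
0.16 3 [ 0.5997 -0.0705  0.1668] [ 0.5985 -0.0729  0.1649] [ 0.6012 -0.0689  0.168 ]
0.17 12 [ 0.5996 -0.0688  0.1749] [ 0.5963 -0.0747  0.1702] [ 0.602  -0.0659  0.1799]
0.18 14 [ 0.5999 -0.0691  0.1846] [ 0.5967 -0.0738  0.1805] [ 0.6017 -0.0657  0.1891]
0.19 13 [ 0.599  -0.0685  0.1941] [ 0.5929 -0.073   0.1902] [ 0.6016 -0.0653  0.1994]
0.2 7 [ 0.6007 -0.0686  0.2019] [ 0.5975 -0.0717  0.2001] [ 0.6023 -0.0655  0.2052]
0.21 22 [ 0.5976 -0.0629  0.2168] [ 0.5881 -0.0752  0.2111] [ 0.609  -0.0582  0.2199]
0.22 25 [ 0.5992 -0.0613  0.2266] [ 0.5862 -0.0781  0.2202] [ 0.6154 -0.0548  0.23  ]
0.23 22 [ 0.6005 -0.0617  0.2325] [ 0.5787 -0.0734  0.2302] [ 0.6187 -0.0547  0.2349]
```

```bash
python3 -m handwheel '{"xyz":[[-0.002,0.02,0],[-0.004,0.045,0],[-0.006,0.07,0],[-0.01,0.1,0],[-0.012,0.13,0]],"yaw":[0,0,0,0,0]}' >/dev/null
python3 -m handwheel '{"xyz":[[-0.002,0.03,0],[-0.004,0.055,-0.01],[-0.006,0.07,-0.025],[-0.007,0.078,-0.04],[-0.007,0.078,-0.05]],"yaw":[0,0,0,0,0]}'
python3 -m handwheel '{"xyz":[[0,0,0],[0,0,0],[0,0,0],[0,0,0]],"yaw":[0,0,0,0]}'
python3 - <<'E'
from h import *
d=get("scene"); save(d,"s4.png",(320,170,410,270),6)
P=pts(d); q=P.reshape(-1,3); n=q[(q[:,2]>.11)&(q[:,2]<.16)&(np.hypot(q[:,0]-.58,q[:,1]-.138)<.03)]
for a in np.arange(.11,.16,.01):
    s=n[(n[:,2]>=a)&(n[:,2]<a+.01)]
    if len(s): print(round(a,3),len(s),s.mean(0).round(4),s.min(0).round(4),s.max(0).round(4))
pl=(P[...,2]>.079)&(P[...,2]<.09)&(P[...,0]>.55)&(P[...,0]<.63)&(P[...,1]>.1)&(P[...,1]<.18)
q=P[pl]
for a in np.arange(.556,.63,.004):
    s=np.sort(q[(q[:,0]>=a)&(q[:,0]<a+.004)][:,1]); 
    if len(s)>2: g=np.diff(s); k=g.argmax(); print(round(a,3),len(s),s[0].round(4),s[-1].round(4),"gap",s[k].round(4),s[k+1].round(4))
E
```

```text
time_s: 5.35
eef_pos: [0.5771, 0.1437, 0.1849]
ee_rot: [-3.138, -0.0, 1.393]
contact_force: [-0.4, 0.4, -1.0]
width: 0.0146
gripper_force: 39.1
time_s: 5.68
eef_pos: [0.5796, 0.1392, 0.1882]
ee_rot: [3.14, -0.0, 1.387]
contact_force: [-1.0, -0.1, -1.3]
width: 0.0142
gripper_force: 39.1
0.12 11 [0.5836 0.1367 0.1251] [0.581  0.1331 0.1207] [0.5866 0.1398 0.129 ]
0.13 11 [0.583  0.1362 0.1349] [0.5799 0.1317 0.1315] [0.5853 0.1406 0.1396]
0.14 13 [0.5831 0.1366 0.1441] [0.5797 0.1313 0.1401] [0.5862 0.1406 0.1492]
0.15 4 [0.5834 0.1366 0.1522] [0.5827 0.133  0.1504] [0.5844 0.1398 0.1535]
0.564 19 0.1149 0.1617 gap 0.1285 0.1469
0.568 26 0.1127 0.1625 gap 0.1302 0.1457
0.572 21 0.1144 0.1592 gap 0.1272 0.1472
0.576 28 0.1134 0.1636 gap 0.1301 0.1463
0.58 23 0.1146 0.1626 gap 0.1314 0.1465
0.584 30 0.1141 0.1642 gap 0.1315 0.1476
0.588 26 0.1157 0.1631 gap 0.1305 0.1374
0.592 39 0.1149 0.165 gap 0.1498 0.1545
0.596 42 0.1153 0.1635 gap 0.1244 0.1284
0.6 33 0.1165 0.1643 gap 0.1515 0.1557
0.604 39 0.117 0.1658 gap 0.1547 0.1583
0.608 39 0.1164 0.1656 gap 0.1439 0.1469
0.612 40 0.1165 0.1661 gap 0.1202 0.1229
0.616 36 0.1173 0.1664 gap 0.1473 0.1504
0.62 46 0.1171 0.1672 gap 0.1171 0.1207
0.624 6 0.1177 0.1358 gap 0.1225 0.1339
```

View pics/s4.png

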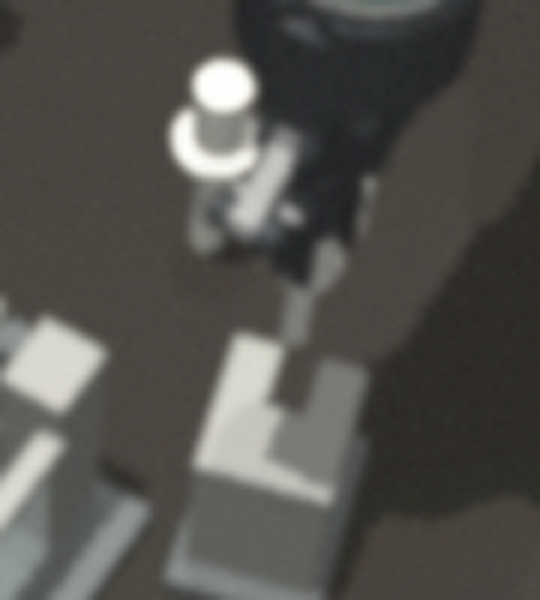

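The shank tip hangs just short of the notch, at crop (297,340), and reads about 2.5 mm low in y. I'll correct that and lower it.

```bash
python3 -m handwheel '{"xyz":[[-0.001,0.0025,0],[-0.002,0.0025,0],[-0.002,0.0025,-0.012],[-0.002,0.0025,-0.025],[-0.002,0.0025,-0.04]],"yaw":[0,0,0,0,0]}'
python3 -m handwheel '{"xyz":[[0,0,-0.01],[0,0,-0.02],[0,0,-0.03],[0,0,-0.036],[0,0,-0.038]],"yaw":[0,0,0,0,0]}'
python3 -m handwheel '{"xyz":[[0,0,0],[0,0,0],[0,0,0]],"yaw":[0,0,0]}'
```

```text
time_s: 6.15
eef_pos: [0.5769, 0.1431, 0.1468]
ee_rot: [3.141, -0.001, 1.389]
contact_force: [0.3, -0.4, -0.7]
width: 0.0142
gripper_force: 39.2
time_s: 6.57
eef_pos: [0.5762, 0.1428, 0.1081]
ee_rot: [-3.14, 0.001, 1.389]
contact_force: [0.0, -0.4, -0.1]
width: 0.0146
gripper_force: 39.2
time_s: 6.82
eef_pos: [0.5773, 0.143, 0.1099]
ee_rot: [3.14, -0.001, 1.389]
contact_force: [0.2, 0.3, -1.0]
width: 0.0146
gripper_force: 39.2
```

```bash
python3 -m handwheel '{"xyz":[[0,0,-0.001],[0,0,-0.002],[0,0,-0.003],[0,0,-0.003],[0,0,-0.003]],"yaw":[0,0,0,0,0]}'
python3 - <<'E'
from h import *
d=get("scene"); save(d,"s5.png",(320,170,410,270),6)
E
```

```text
time_s: 7.23
eef_pos: [0.5771, 0.1431, 0.1074]
ee_rot: [3.141, -0.001, 1.389]
contact_force: [-1.0, -0.6, 5.9]
width: 0.0145
gripper_force: 39.9
```

View pics/s5.png

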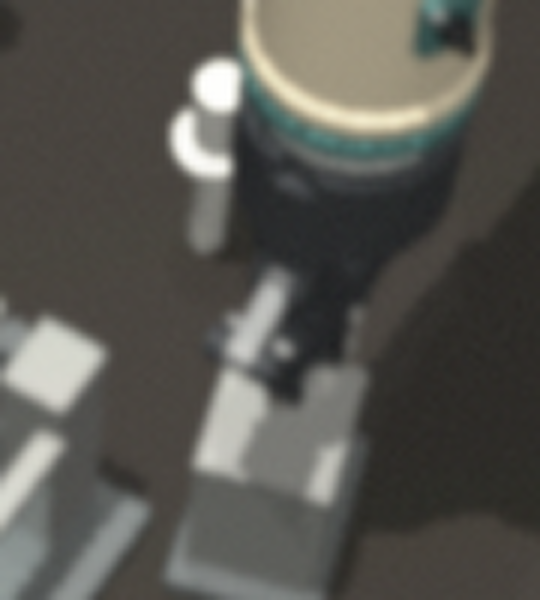

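The fingers are over the notch at crop (290,385) and the 6 N contact came at the expected collar height, so the pin is seated. I'll release it, rise and check from the top.

```bash
python3 -m handwheel '{"xyz":[[0,0,0],[0,0,0],[0,0,0],[0,0,0],[0,0,0]],"yaw":[0,0,0,0,0]}' 0.5
python3 -m handwheel '{"xyz":[[0,0,0.02],[0,0,0.045],[0,0,0.075],[0,0,0.105],[0,0,0.13]],"yaw":[0,0,0,0,0]}'
python3 -m handwheel '{"xyz":[[0.001,-0.03,0.01],[0.002,-0.065,0.01],[0.003,-0.1,0.01],[0.004,-0.14,0.01],[0.005,-0.18,0.01]],"yaw":[0,0,0,0,0]}'
python3 -m handwheel '{"xyz":[[0,-0.03,0],[0.001,-0.06,0],[0.001,-0.085,0],[0.001,-0.107,0],[0.001,-0.107,0]],"yaw":[0,0,0,0,0]}'
python3 -m handwheel '{"xyz":[[0,0,0],[0,0,0]],"yaw":[0,0]}'
python3 - <<'E'
from h import *
a=get("top"); b=get("scene"); 
im=np.hstack([cv2.resize(a["img"][160:240,245:325],None,fx=5,fy=5,interpolation=2),cv2.resize(b["img"][190:270,320:400],None,fx=5,fy=5,interpolation=2)])
cv2.imwrite("pics/s6.png",im[:,:,::-1])
for d in(a,b):
    P=pts(d); q=P.reshape(-1,3); q=q[(np.hypot(q[:,0]-.58,q[:,1]-.138)<.03)]
    t=q[(q[:,2]>.105)&(q[:,2]<.13)]; print(len(t),t.mean(0),np.percentile(q[:,2],99))
    t=q[q[:,2]>.1]; print(t.min(0),t.max(0))
E
```

```text
time_s: 7.7
eef_pos: [0.5767, 0.143, 0.1062]
ee_rot: [-3.141, 0.0, 1.389]
contact_force: [0.2, -0.9, -0.9]
width: 0.0432
gripper_force: 0.0
time_s: 8.12
eef_pos: [0.577, 0.1428, 0.2382]
ee_rot: [3.141, -0.0, 1.389]
contact_force: [0.2, 0.2, -0.5]
width: 0.0423
gripper_force: 0.0
time_s: 8.53
eef_pos: [0.5816, -0.0381, 0.2464]
ee_rot: [3.141, -0.0, 1.39]
contact_force: [1.4, 0.5, 0.0]
width: 0.0431
gripper_force: 0.0
time_s: 8.95
eef_pos: [0.5817, -0.1509, 0.2467]
ee_rot: [3.14, 0.004, 1.381]
contact_force: [0.6, -0.7, 0.4]
width: 0.0426
gripper_force: 0.0
time_s: 9.12
eef_pos: [0.5828, -0.143, 0.246]
ee_rot: [-3.141, -0.001, 1.389]
contact_force: [-0.4, 1.5, 0.1]
width: 0.0429
gripper_force: 0.0
43 [0.57476736 0.13969289 0.11389663] 0.11625273966850887
[0.56776771 0.1321063  0.10032372] [0.58159805 0.14712297 0.11666205]
51 [0.57927871 0.13981205 0.1131799 ] 0.11686358301468121
[0.57000569 0.13206325 0.10001786] [0.58573001 0.1476144  0.11968157]
```

View pics/s6.png

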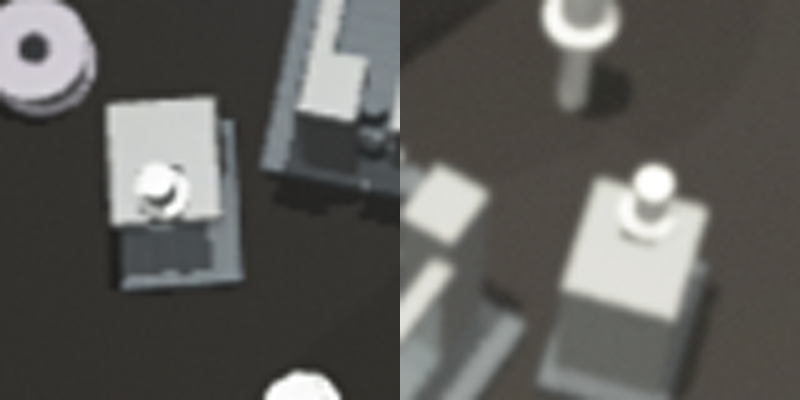

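The pin hangs upright in the notch, top panel (160,185) and scene panel (655,185). Its top is at 115–116 mm, as it should be. Next is the knob.

```bash
python3 -m handwheel '{"xyz":[[0.001,-0.002,-0.02],[0.001,-0.002,-0.042],[0.001,-0.002,-0.066],[0.001,-0.002,-0.088],[0.001,-0.002,-0.102]],"yaw":[0,0,0,0,0]}' 0.5
python3 -m handwheel '{"xyz":[[0,0,0],[0,0,0],[0,0,0]],"yaw":[0,0,0]}'
python3 -m handwheel '{"xyz":[[0,0,0],[0,0,0],[0,0,0],[0,0,0],[0,0,0]],"yaw":[0,0,0,0,0]}' 0 60
python3 -m handwheel '{"xyz":[[0,0,0],[0,0,0]],"yaw":[0,0]}'
```

```text
time_s: 9.63
eef_pos: [0.583, -0.1438, 0.1421]
ee_rot: [-3.139, -0.001, 1.391]
contact_force: [-0.1, -0.5, 0.6]
width: 0.0432
gripper_force: 0.0
time_s: 9.88
eef_pos: [0.5846, -0.1456, 0.1453]
ee_rot: [3.14, -0.0, 1.39]
contact_force: [0.2, -0.3, 0.2]
width: 0.0424
gripper_force: 0.0
time_s: 10.3
eef_pos: [0.5845, -0.1461, 0.1456]
ee_rot: [3.14, -0.0, 1.389]
contact_force: [-1.3, 1.6, 6.0]
width: 0.0169
gripper_force: 58.2
time_s: 10.47
eef_pos: [0.5845, -0.1461, 0.1456]
ee_rot: [3.14, -0.0, 1.389]
contact_force: [-1.0, 0.8, 5.9]
width: 0.0171
gripper_force: 58.2
```

The width of 17 mm means the pads closed on the 20 mm cap rather than the 12 mm post. I'll reopen, go 6 mm lower and regrip.

```bash
python3 -m handwheel '{"xyz":[[0,0,0],[0,0,0],[0,0,0],[0,0,-0.003],[0,0,-0.006]],"yaw":[0,0,0,0,0]}' 0.5
python3 -m handwheel '{"xyz":[[0,0,0],[0,0,0],[0,0,0]],"yaw":[0,0,0]}'
python3 -m handwheel '{"xyz":[[0,0,0],[0,0,0],[0,0,0],[0,0,0],[0,0,0]],"yaw":[0,0,0,0,0]}' 0 60
python3 -m handwheel '{"xyz":[[0,0,0],[0,0,0]],"yaw":[0,0]}'
```

```text
time_s: 10.88
eef_pos: [0.5838, -0.1461, 0.138]
ee_rot: [3.141, 0.0, 1.389]
contact_force: [0.7, -0.6, -0.4]
width: 0.043
gripper_force: 0.0
time_s: 11.13
eef_pos: [0.5837, -0.1461, 0.1381]
ee_rot: [-3.141, 0.0, 1.389]
contact_force: [0.6, -0.4, -0.8]
width: 0.0425
gripper_force: 0.0
time_s: 11.55
eef_pos: [0.5841, -0.1461, 0.1385]
ee_rot: [3.141, 0.0, 1.389]
contact_force: [0.4, 0.4, 0.0]
width: 0.0145
gripper_force: 58.2
time_s: 11.72
eef_pos: [0.5841, -0.1461, 0.1385]
ee_rot: [3.141, 0.0, 1.389]
contact_force: [0.9, 0.3, -0.3]
width: 0.0143
gripper_force: 58.2
```

```bash
cat >> h.py <<'E'
def rod():
    H=np.array([.618,.042]); e=np.array([-.18,-.984]); n=np.array([.984,-.18])
    for nm in("top","scene"):
        q=pts(get(nm)).reshape(-1,3); w=q[:,:2]-H; s=w@e; t=w@n; out=[]
        for a in np.arange(.228,.296,.008):
            k=(s>=a)&(s<a+.008)&(abs(t)<.005)&(q[:,2]>.05)&(q[:,2]<.2); out.append((round(a*1000),k.sum(),(np.median(q[k,2])*1000).round(1) if k.any() else None,(q[k,2].max()*1000).round(1) if k.any() else None))
        print(nm,*out)
E
python3 -c "from h import *; rod()"
python3 -m handwheel '{"xyz":[[0,0,0.003],[0,0,0.006],[0,0,0.01],[0,0,0.013],[0,0,0.013]],"yaw":[0,0,0,0,0]}'
python3 -m handwheel '{"xyz":[[0,0,0],[0,0,0]],"yaw":[0,0]}'
python3 -c "from h import *; rod()"
```

```text
top (228, np.int64(0), None, None) (236, np.int64(0), None, None) (244, np.int64(0), None, None) (252, np.int64(0), None, None) (260, np.int64(0), None, None) (268, np.int64(0), None, None) (276, np.int64(0), None, None) (284, np.int64(0), None, None) (292, np.int64(0), None, None)
scene (228, np.int64(0), None, None) (236, np.int64(0), None, None) (244, np.int64(0), None, None) (252, np.int64(3), np.float64(126.2), np.float64(126.5)) (260, np.int64(17), np.float64(123.5), np.float64(126.0)) (268, np.int64(32), np.float64(76.3), np.float64(126.4)) (276, np.int64(13), np.float64(124.7), np.float64(126.9)) (284, np.int64(8), np.float64(123.7), np.float64(126.5)) (292, np.int64(0), None, None)
time_s: 12.23
eef_pos: [0.5841, -0.1461, 0.1521]
ee_rot: [3.141, -0.0, 1.389]
contact_force: [1.3, -0.3, -0.3]
width: 0.0141
gripper_force: 58.3
time_s: 12.4
eef_pos: [0.5839, -0.1461, 0.1514]
ee_rot: [3.141, 0.0, 1.389]
contact_force: [0.0, -0.3, -1.0]
width: 0.0145
gripper_force: 58.3
top (228, np.int64(0), None, None) (236, np.int64(0), None, None) (244, np.int64(0), None, None) (252, np.int64(0), None, None) (260, np.int64(0), None, None) (268, np.int64(0), None, None) (276, np.int64(0), None, None) (284, np.int64(0), None, None) (292, np.int64(0), None, None)
scene (228, np.int64(0), None, None) (236, np.int64(2), np.float64(109.6), np.float64(111.7)) (244, np.int64(0), None, None) (252, np.int64(2), np.float64(138.4), np.float64(139.2)) (260, np.int64(22), np.float64(91.0), np.float64(139.8)) (268, np.int64(47), np.float64(92.0), np.float64(141.3)) (276, np.int64(19), np.float64(137.8), np.float64(142.5)) (284, np.int64(8), np.float64(136.4), np.float64(139.2)) (292, np.int64(0), None, None)
```

The bolt is up 13 mm (rod top 126 → 139 mm). Now I'll draw it back 28 mm.

```bash
python3 -m handwheel '{"xyz":[[0.001,0.005,0],[0.002,0.01,0],[0.0027,0.015,0],[0.0036,0.02,0],[0.005,0.0275,0]],"yaw":[0,0,0,0,0]}'
python3 -m handwheel '{"xyz":[[0,0,0],[0,0,0],[0,0,0]],"yaw":[0,0,0]}'
python3 -c "from h import *; rod()"
```

```text
time_s: 12.92
eef_pos: [0.5888, -0.1184, 0.1513]
ee_rot: [3.141, 0.0, 1.388]
contact_force: [1.5, -0.7, -1.6]
width: 0.0149
gripper_force: 58.3
time_s: 13.17
eef_pos: [0.5889, -0.1176, 0.1512]
ee_rot: [-3.141, -0.001, 1.39]
contact_force: [1.6, 0.8, -1.6]
width: 0.0148
gripper_force: 58.3
top (228, np.int64(0), None, None) (236, np.int64(0), None, None) (244, np.int64(0), None, None) (252, np.int64(0), None, None) (260, np.int64(0), None, None) (268, np.int64(0), None, None) (276, np.int64(0), None, None) (284, np.int64(0), None, None) (292, np.int64(0), None, None)
scene (228, np.int64(6), np.float64(138.1), np.float64(146.2)) (236, np.int64(20), np.float64(136.6), np.float64(142.2)) (244, np.int64(18), np.float64(136.1), np.float64(140.9)) (252, np.int64(8), np.float64(138.4), np.float64(142.2)) (260, np.int64(20), np.float64(92.3), np.float64(135.1)) (268, np.int64(38), np.float64(77.6), np.float64(114.3)) (276, np.int64(0), None, None) (284, np.int64(0), None, None) (292, np.int64(0), None, None)
```

```bash
python3 -m handwheel '{"xyz":[[-0.0048,0.001,0],[-0.0095,0.002,0],[-0.0142,0.0033,0],[-0.0189,0.0046,0],[-0.0235,0.006,0]],"yaw":[-0.03,-0.06,-0.09,-0.12,-0.15]}'
python3 -m handwheel '{"xyz":[[0,0,0],[0,0,0]],"yaw":[0,0]}'
python3 -c "
from h import *
P=pts(get('top')); q=P.reshape(-1,3); q=q[(q[:,2]>.104)&(q[:,2]<.115)&(q[:,0]>.55)&(q[:,0]<.65)&(q[:,1]<.03)&(q[:,1]>-.04)]
print(len(q),np.degrees(np.arctan(np.polyfit(q[:,1],q[:,0],1)[0])))"
```

```text
time_s: 13.68
eef_pos: [0.5647, -0.1126, 0.1514]
ee_rot: [3.141, 0.0, 1.235]
contact_force: [2.6, -0.0, -0.9]
width: 0.0146
gripper_force: 58.4
time_s: 13.85
eef_pos: [0.5648, -0.1126, 0.1514]
ee_rot: [-3.141, 0.0, 1.239]
contact_force: [2.7, -0.5, -1.4]
width: 0.0143
gripper_force: 58.5
191 4.961596849764426
```

The force of 2.7 N fits the closer alone, so the gate is swinging freely. Continuing.

```bash
python3 -m handwheel '{"xyz":[[-0.0046,0.0017,0],[-0.0091,0.0035,0],[-0.0136,0.0054,0],[-0.018,0.0074,0],[-0.0224,0.0096,0]],"yaw":[-0.03,-0.06,-0.09,-0.12,-0.15]}'
python3 -m handwheel '{"xyz":[[-0.0042,0.0023,0],[-0.0085,0.0048,0],[-0.0126,0.0074,0],[-0.0167,0.01,0],[-0.0167,0.01,0]],"yaw":[-0.03,-0.06,-0.09,-0.12,-0.12]}'
python3 -m handwheel '{"xyz":[[0,0,0],[0,0,0],[0,0,0],[0,0,0],[0,0,0]],"yaw":[0,0,0,0,0]}'
python3 - <<'E'
from h import *
a=get("top"); b=get("scene"); 
im=np.hstack([cv2.resize(a["img"][150:280,260:480],None,fx=1.8,fy=1.8,interpolation=2),cv2.resize(b["img"][120:250,200:420],None,fx=1.8,fy=1.8,interpolation=2)])
cv2.imwrite("pics/s7.png",im[:,:,::-1])
for d in(a,b):
    q=pts(d).reshape(-1,3); w=q[:,:2]-[.618,.042]; q=q[(q[:,2]>.104)&(q[:,2]<.116)]; w=q[:,:2]-[.618,.042]
    r=np.hypot(*w.T); an=np.arctan2(-w[:,0],-w[:,1])
    for lo,hi in((.03,.08),(.08,.12),(.2,.24)):
        k=(r>lo)&(r<hi)&(an>.1)&(an<.9); print(lo,k.sum(),"open",(np.median(an[k])-.182).round(3) if k.any() else None)
o=bot.observe(); print(np.array(o["joint_velocities"]).round(3))
E
```

```text
time_s: 14.32
eef_pos: [0.5425, -0.1029, 0.1513]
ee_rot: [3.141, 0.0, 1.085]
contact_force: [2.8, -0.7, -1.9]
width: 0.0147
gripper_force: 58.5
time_s: 14.73
eef_pos: [0.5249, -0.0922, 0.1512]
ee_rot: [-3.14, 0.0, 0.967]
contact_force: [1.5, -1.5, -1.6]
width: 0.0144
gripper_force: 58.5
time_s: 15.15
eef_pos: [0.5262, -0.0931, 0.1513]
ee_rot: [3.142, 0.0, 0.969]
contact_force: [1.8, -2.0, -1.4]
width: 0.0144
gripper_force: 58.5
0.03 209 open 0.38
0.08 0 open None
0.2 0 open None
0.03 258 open 0.36
0.08 156 open 0.372
0.2 8 open 0.348
[-0.003 -0.002  0.001  0.001 -0.001 -0.     0.001]
```

View pics/s7.png

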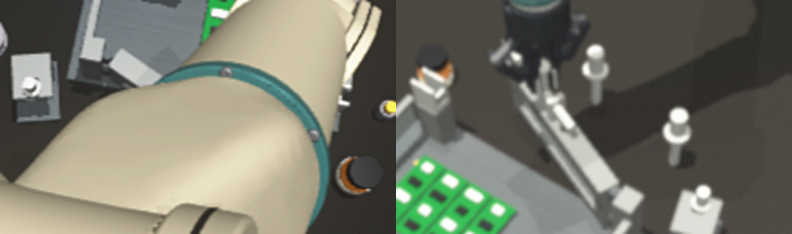

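The gate stands ajar in the fingers: the leaf in the scene panel runs from (630,200) to (520,85). The parked pin is at (700,195) and the bystanders have not moved. I'll check the opening by the rail's direction.

```bash
python3 - <<'E'
from h import *
for n in("scene","top"):
    q=pts(get(n)).reshape(-1,3); q=q[(q[:,2]>.104)&(q[:,2]<.113)]; w=q[:,:2]-[.618,.042]
    u=w@np.array([-.56,-.828]); t=w@np.array([.828,-.56]); k=(u>.025)&(u<.13)&(abs(t)<.022)
    c,s,a=cv2.minAreaRect((w[k]*1000).astype(np.float32)); print(n,k.sum(),np.round(c,1),np.round(s,1),round(a,1),"t",np.percentile(t[k]*1000,[2,50,98]).round(1), "slope",[ (np.polyfit(u[k],t[k],1)[0]).round(3)])
E
```

```text
scene 435 [-42.3 -64.6] [104.2  30.1] 55.9 t [-12.7   3.3  15.3] slope [np.float64(0.032)]
top 238 [-27.9 -41. ] [49.  28.6] 56.2 t [-13.7   1.   13.6] slope [np.float64(0.114)]
```

```bash
python3 -c "
from cell import bot
print(bot.finish_job())"
```

```text
the job is handed in; nothing more can be done
None
```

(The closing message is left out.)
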